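# Brighten the mirror lamp on its touch dimmer

## Task

Turn the mirror lamp up to full: lightly run the closed fingertips along the horseshoe-shaped touch dimmer from the smallest steel stud to the largest, touching every stud and every wooden rib between them in turn. Finish while still holding the fingertips lightly on the largest stud. Do not grip, lift or shove the dimmer, and leave the balls, bails, coaster and basket where they are.

Things in the scene. Friction and masses are not known exactly. Their poses are not given: they have to be found in the camera images.
- dimmer: loose horseshoe touch dimmer, about 1 kg: dark wooden foot 12 mm high, 40 mm wide; on it a white track 30 mm wide, top 28 mm above the shelf. Origin: centre of the arc, at the underside; z up. Track centre line: arc of 70 mm radius, -112 to +112 deg about z from its x axis, mouth to -x. Steel studs at -100, -50, 0, 50, 100 deg, growing with the angle; a rib half-way between each two.
- track (a joint): how far the sprung track (with all studs and ribs) is pressed straight down, m: 0 at rest, stop at 0.008; starts to sink at about 0.6 N and takes 0.6 N more per mm; springs back
- stud1: the smallest steel stud: low flat-topped cone 12 mm across its foot, 4 mm across its top, 2 mm above the bare track (top 30 mm above the shelf at rest). Origin: centre of its top; x points away from the arc's centre, y along the track towards the larger studs
- stud2: the second smallest steel stud: low flat-topped cone 16 mm across its foot, 8 mm across its top, 2 mm above the bare track (top 30 mm above the shelf at rest). Origin: centre of its top; x points away from the arc's centre, y along the track towards the larger studs
- stud3: the middle steel stud: low flat-topped cone 20 mm across its foot, 12 mm across its top, 2 mm above the bare track (top 30 mm above the shelf at rest). Origin: centre of its top; x points away from the arc's centre, y along the track towards the larger studs
- stud4: the second largest steel stud: low flat-topped cone 24 mm across its foot, 16 mm across its top, 2 mm above the bare track (top 30 mm above the shelf at rest). Origin: centre of its top; x points away from the arc's centre, y along the track towards the larger studs
- stud5: the largest steel stud: low flat-topped cone 28 mm across its foot, 20 mm across its top, 2 mm above the bare track (top 30 mm above the shelf at rest). Origin: centre of its top; x points away from the arc's centre, y along the track towards the larger studs
- rib1: low rounded dark wooden rib across the track (30 mm long, 7 mm wide, 1 mm above the bare track) half-way between stud1 and stud2. Origin: middle of its top; x along the rib, y along the track towards the larger studs
- rib2: low rounded dark wooden rib across the track (30 mm long, 7 mm wide, 1 mm above the bare track) half-way between stud2 and stud3. Origin: middle of its top; x along the rib, y along the track towards the larger studs
- rib3: low rounded dark wooden rib across the track (30 mm long, 7 mm wide, 1 mm above the bare track) half-way between stud3 and stud4. Origin: middle of its top; x along the rib, y along the track towards the larger studs
- rib4: low rounded dark wooden rib across the track (30 mm long, 7 mm wide, 1 mm above the bare track) half-way between stud4 and stud5. Origin: middle of its top; x along the rib, y along the track towards the larger studs
- coaster: loose white ceramic coaster with a lip, 84 mm across, 9 mm high, inside the horseshoe; origin at the centre of its underside; leave alone
- ball1_center (a point): centre of the white ball of 43 mm diameter lying on the coaster (top 48 mm above the shelf); leave alone
- ball2_center (a point): centre of the white ball of 43 mm diameter in the basket; leave alone
- basket: loose green plastic ball basket, 143 mm across the top, 93 mm high, off to the right; origin at the centre of its underside; leave alone
- bail1: loose turned wooden bail lying on the shelf just outside the horseshoe, 105 mm long along its x, 14 mm thick; origin under its middle, at shelf height; leave alone
- bail2: loose turned wooden bail lying on the shelf just outside the horseshoe, 105 mm long along its x, 14 mm thick; origin under its middle, at shelf height; leave alone
- bail3: loose turned wooden bail lying on the shelf just outside the horseshoe, 105 mm long along its x, 14 mm thick; origin under its middle, at shelf height; leave alone
- bail4: loose turned wooden bail lying on the shelf off to the left, 105 mm long along its x, 14 mm thick; origin under its middle, at shelf height; leave alone
Mind the look-alikes: they are no part of the job. Leave any pink, purple or red look-alike of the dimmer alone.

How it is judged:
By the outcome, as a careful person would: the job done as asked, in the order asked, and still so for the second after the job is handed in, while the arm keeps its last pose, push and grip.
It also fails if it takes over 48 s, if anything falls off the work surface, if the arm or the gripper's body presses on something with over 40 N, if the wrist force passes 120 N, or if a joint passes its speed limit or range.

## Robot

A 6-joint arm with a two-finger parallel gripper is mounted at the origin on the work surface. World frame = base frame: x ahead of the robot, y to its left, z up, the work surface at z = 0. Lengths are in m, angles in rad, forces in N, time in s.
With the tool pointing down it reaches from about 0.375 to 0.75 m from the base axis. Payload 9 kg.
Tool frame: the origin (TCP) lies on the centre line of the jaws, within the pads' length; the fingertips stand env.tip_reach ahead of it and the grasp point (between the pads) lies 2 mm behind it (env.tip_reach is the distance from the TCP to the fingertips, in m); z points along the fingers, y is the line along which they close (so a half turn about z gives the same grasp; the last joint's range is limited). The gripper opens to 85 mm and grips with 20 to 120 N. Pads are 22 mm wide; open, the fingers measure 114 mm over their backs; the gripper's body (76 mm by 85 mm) begins 54 mm behind the grasp point. The pads swing forward as they close: fully open they stand 13 mm farther back than shut.
Start: joints at [-0.218, 0.104, 0.097, 1.564, 0, 1.353], TCP at [0.6, 0, 0.248] pointing down, gripper open.
Joint ranges: [-2.99, 2.99], [-0.84, 1.86], [-1.1, 1.16], [-1.84, 2.11], [-1.51, 1.56], [-3.14, 3.14]. Speed limits (rad/s): [2.22, 2.22, 2.57, 3.14, 3.14, 3.14].

## Interface

Orientations are given as a unit quaternion [w, x, y, z].
In Python, from plant import status, capture, camera_params, close_job, env gives the robot as it stands.
- The arm moves only by the tool move_arm, never from a script. Its argument "increments" is a list of rows, each an object of numbers: "x", "y", "z": the shift along the tool's x, y, z in cm; "rx", "ry", "rz": the turn, a rotation vector about the tool's x, y, z in degrees. In form: [{"x": .., "y": .., "z": .., "rx": .., "ry": .., "rz": ..}, ...]. A call has 1 to 5 rows; each row shifts and turns the commanded pose from where the row before left it, along the tool's axes as they then stand; what a row does not reach is not made up. A row lasts 1/12 s, in which the tool goes at most 41.7 mm and 7.16 degrees, less where a joint would pass 70% of its speed; a pose out of reach is approached as far as the arm can. A call with a gripper value outside its range is refused whole. "fingers" is the opening in per cent of the stroke, from 0 (shut) to 100 (fully open), set as the call begins (left out, the last holds). The fingers move at their own pace and stop on an object; the grip force is fixed at half the most. Time passes only in rows, so rows that do not move let the fingers close. It gives the time, the measured TCP pose, the force, the opening and the grip force at its end, in the units of the state.
- status.state(): the state, without advancing time (a new reading comes with each control period).
- capture(name): name is "scene" or "side" or "wrist"; returns the picture (400x640x3 uint8, red, green, blue); there is no depth.
- camera_params(name): a dict with "fx", "fy", "cx", "cy" (pixels), "k1" (the pictures are not rectified: a ray, as slopes to the right and down, at radius r is drawn at 1 + k1 r^2 times it, then the intrinsics apply), "eye" and "rotation" of the camera in the world; the wrist camera has in their place "tool_from_camera" (4x4, takes a point from camera to tool coordinates, whose origin is the TCP and whose axes are the flange's). Camera axes: x right, y down, z forward; pixel columns grow to the right and rows downward; lengths in m; the calibration is good to about 2 mm. A picture is of the moment at which its call begins: read the wrist's pose just before it. camera_params takes no time and is no camera call.
- close_job(): hands the job in; it is judged then, once.
The state is a dict: "clock": time; "q": joint angles; "dq": joint speeds; "joint_torque": joint torques, N m; "tcp_pos": TCP position; "eef_rot": TCP orientation; "ft_force": force on the tool from outside, world axes, zero at the start; "torque": the same for the moment, N m; "opening": finger opening in m; "finger_force": force on a finger pad.
Only numpy, scipy, OpenCV 4.12 (cv2) and the standard library are available. Lean on these libraries where they do the work, as an engineer would, in place of code of your own. Each camera call takes 0.05 s, during which the arm holds its last target. There are 200 camera calls.

## Working session

There is one attempt and no reset: what is moved stays moved. The work goes in short steps, Python scripts to look and compute and a tool call to move; the robot and the scene stay as the last step left them, time stands still between calls to the robot, and variables do not carry over. Pictures are saved under pics/ and viewed, at most 10 in all, crops included, and the job is handed in when it is done.

Besides the shell and the picture viewer there is one more tool, called after "Request:" by a JSON object that holds its "op" and its "data". move_arm: Moves the arm, as the interface text tells. Its arguments: {"type":"object","properties":{"increments":{"type":"array","items":{"type":"object","properties":{"x":{"type":"number"},"y":{"type":"number"},"z":{"type":"number"},"rx":{"type":"number"},"ry":{"type":"number"},"rz":{"type":"number"}}}},"fingers":{"type":"number"}},"required":["increments"]}

```bash
ls; mkdir -p pics
python3 - <<'E'
from plant import status, capture, camera_params, env
import cv2
print(status.state()); print(env.tip_reach)
for n in ["scene","side","wrist"]:
    p=camera_params(n); print(n,p)
    cv2.imwrite(f"pics/{n}0.png",capture(n)[:,:,::-1])
E
```

```text
pics
{'clock': 0.0, 'q': array([-2.17691651e-01,  1.04717123e-01,  9.64419632e-02,  1.56388916e+00,
        6.13422351e-06,  1.35307371e+00]), 'dq': array([ 1.66018262e-03, -3.73163121e-04, -1.60235052e-04,  5.42957274e-04,
       -1.60174497e-03,  2.98289411e-05]), 'joint_torque': array([ 7.03431251e-04, -5.56934094e+01,  5.03644359e+01,  1.70058967e-02,
       -2.22691165e-04, -8.28643181e-07]), 'tcp_pos': array([5.99683270e-01, 8.64029310e-05, 2.47496843e-01]), 'eef_rot': array([-5.78355611e-04,  7.07095670e-01,  7.07117561e-01, -3.65188792e-04]), 'ft_force': array([0.92043827, 0.39979877, 0.0997752 ]), 'torque': array([ 0.00027443,  0.01711496, -0.02106327]), 'finger_force': 0.0, 'opening': 0.0850351994689845}
0.017
scene {'fx': 520.4345003193736, 'fy': 520.4345003193736, 'cx': 306.9030247642824, 'cy': 196.63680982782074, 'k1': 0.02316953124786119, 'eye': array([1.51043834, 0.10817922, 0.92464631]), 'rotation': array([-0.27683788,  0.58959862,  0.69231605, -0.3105362 ])}
side {'fx': 465.4464835498089, 'fy': 465.4464835498089, 'cx': 323.2234288859157, 'cy': 199.2745489799699, 'k1': 0.0009205891805041056, 'eye': array([0.34767505, 0.7406208 , 0.98668946]), 'rotation': array([ 0.04296352, -0.09520623,  0.93724967, -0.33264539])}
wrist {'fx': 354.04992164882196, 'fy': 354.04992164882196, 'cx': 318.9605756188516, 'cy': 199.25631912478954, 'k1': 0.010197422961709071, 'tool_from_camera': array([[ 7.11933712e-04, -9.51075265e-01, -3.08958466e-01,
         7.91910072e-02],
       [ 9.99999740e-01,  7.13467886e-04,  1.08014092e-04,
        -5.87324728e-04],
       [ 1.17702413e-04, -3.08958462e-01,  9.51075525e-01,
        -1.25628299e-01],
       [ 0.00000000e+00,  0.00000000e+00,  0.00000000e+00,
         1.00000000e+00]])}
```

View pics/scene0.png

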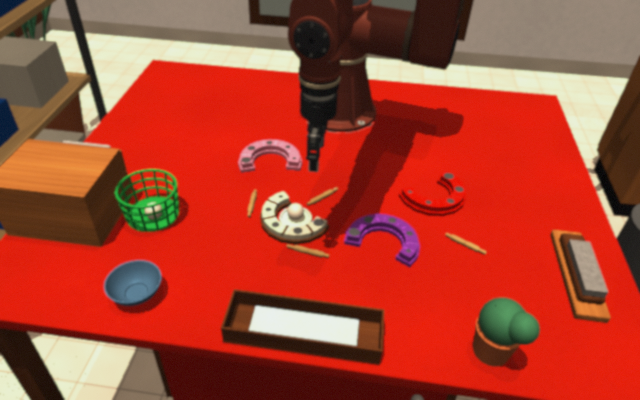

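View pics/wrist0.png

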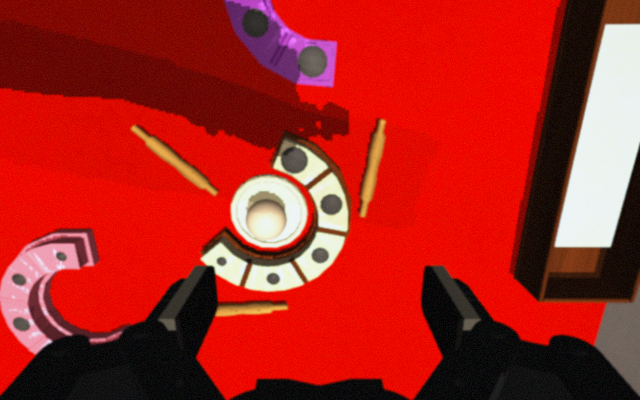

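```bash
cat > h.py <<'E'
import numpy as np, cv2
from scipy.spatial.transform import Rotation as R
from plant import status, capture, camera_params, env
def rot(q): return R.from_quat(np.roll(q,-1)).as_matrix()
def cam(n,s=None):
    p=camera_params(n)
    if n=="wrist":
        T=p["tool_from_camera"]; M=rot(s["eef_rot"]); return p,M@T[:3,3]+s["tcp_pos"],M@T[:3,:3]
    return p,p["eye"],rot(p["rotation"])
def cast(c,uv,z):
    p,e,M=c
    d=(np.atleast_2d(uv)-[p["cx"],p["cy"]])/[p["fx"],p["fy"]]
    u=d.copy()
    for _ in range(10): u=d/(1+p["k1"]*(u**2).sum(1,keepdims=True))
    r=np.c_[u,np.ones(len(u))]@M.T
    return e+r*((z-e[2])/r[:,2])[:,None]
def proj(c,P):
    p,e,M=c
    q=(np.atleast_2d(P)-e)@M; u=q[:,:2]/q[:,2:]
    u=u*(1+p["k1"]*(u**2).sum(1,keepdims=True))
    return u*[p["fx"],p["fy"]]+[p["cx"],p["cy"]]
ANG=np.radians([-100,-50,0,50,100])
def fit(P):   # rigid 2D fit of the studs' known places
    A=.07*np.c_[np.cos(ANG),np.sin(ANG)]; a,b=A-A.mean(0),P[:,:2]-P[:,:2].mean(0)
    th=np.arctan2((a[:,0]*b[:,1]-a[:,1]*b[:,0]).sum(),(a*b).sum())
    Q=np.array([[np.cos(th),-np.sin(th)],[np.sin(th),np.cos(th)]])
    c=P[:,:2].mean(0)-Q@A.mean(0); return c,th,np.linalg.norm(A@Q.T+c-P[:,:2],axis=1)
def studs(img,guess,w=14):
    out=[]
    g=cv2.cvtColor(img,cv2.COLOR_RGB2GRAY)
    for u,v in guess:
        u0,v0=int(u)-w,int(v)-w; s=g[v0:v0+2*w,u0:u0+2*w]; hs=img[v0:v0+2*w,u0:u0+2*w].astype(int)
        m=((s<130)&(np.ptp(hs,axis=2)<45)).astype(np.uint8)
        n,l,st,ce=cv2.connectedComponentsWithStats(m)
        k=min(range(1,n),key=lambda i:np.hypot(*(ce[i]-w))-0.05*st[i,4]); out.append(ce[k]+[u0,v0]); print(st[k,4],out[-1])
    return np.array(out)
E
python3 - <<'E'
from h import *
s=status.state(); img=cv2.imread("pics/wrist0.png")[:,:,::-1]
c=cam("wrist",s)
uv=studs(img,[(221,261),(273,279),(320,255),(331,204),(294,160)])
P=cast(c,uv,.03); print(P.round(4)); print(fit(P))
print("ball",cast(c,[(266,220)],.0265),"coaster",cast(c,[(269,209)],.009))
im=cv2.imread("pics/scene0.png"); cs=cam("scene"); print(proj(cs,P).round(1))
cv2.imwrite("pics/crop0.png",cv2.resize(img[110:320,170:400,::-1],None,fx=2.6,fy=2.6,interpolation=cv2.INTER_CUBIC))
E
```

```text
50 [221.08 260.98]
98 [272.59183673 278.35714286]
178 [319.63483146 254.9494382 ]
324 [330.8117284 203.9845679]
567 [292.97001764 158.96472663]
[[ 0.4934 -0.1025  0.03  ]
 [ 0.5482 -0.1237  0.03  ]
 [ 0.5998 -0.0952  0.03  ]
 [ 0.6112 -0.0374  0.03  ]
 [ 0.5735  0.0094  0.03  ]]
(array([ 0.54322215, -0.053955  ]), np.float64(-0.6269968684406231), array([4.77750066e-04, 7.82760633e-05, 1.88661483e-04, 4.33151992e-04,
       5.04310783e-04]))
ball [[ 0.54344751 -0.05637006  0.0265    ]] coaster [[ 0.54448771 -0.05033482  0.009     ]]
[[280.5 195.8]
 [268.3 208.6]
 [275.2 223.8]
 [297.5 229.7]
 [318.5 221.4]]
```

View pics/crop0.png

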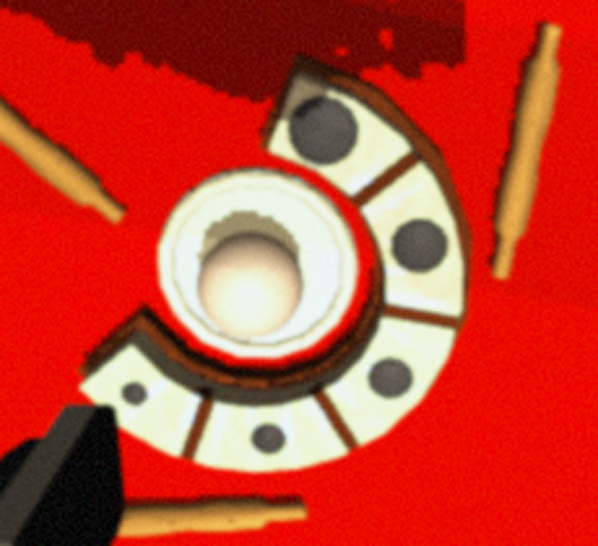

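The dimmer is the white horseshoe at wrist pixels (221,261) to (294,160), with the coaster and ball inside it. The lookalikes are pink at (45,285), purple at (285,45) and the red one in the scene view at (435,195). Only the white one fits, with its five studs growing and the ribs between them.

Request:
{"op": "move_arm", "data": {"fingers": 0, "increments": [{"x": -2, "y": -2.1, "z": 2.2}, {"x": -2, "y": -2.1, "z": 2.2}, {"x": -2, "y": -2.1, "z": 2.2}, {"x": -2, "y": -2.1, "z": 2.2}, {"x": -2.2, "y": -2.2, "z": 2.2}]}}

```text
$.increments[0]: bad value
```

Request:
{"op": "move_arm", "data": {"increments": [{"z": 2}, {"z": 2}, {"z": 1}, {}, {}]}}

```text
$.increments[0]: bad value
```

Request:
{"op": "move_arm", "data": {"fingers": 0, "increments": [{"x": -2, "y": -2.1, "z": 2.2, "rx": 0, "ry": 0, "rz": 0}, {"x": -2, "y": -2.1, "z": 2.2, "rx": 0, "ry": 0, "rz": 0}, {"x": -2, "y": -2.1, "z": 2.2, "rx": 0, "ry": 0, "rz": 0}, {"x": -2, "y": -2.1, "z": 2.2, "rx": 0, "ry": 0, "rz": 0}, {"x": -2.2, "y": -2.2, "z": 2.2, "rx": 0, "ry": 0, "rz": 0}]}}

```text
clock: 0.57
tcp_pos: [0.4928, -0.1023, 0.1369]
eef_rot: [-0.0, 0.707, 0.707, -0.0]
ft_force: [0.0, -0.4, 0.5]
opening: 0.0254
finger_force: 0.0
```

Request:
{"op": "move_arm", "data": {"increments": [{"x": 0, "y": 0, "z": 2, "rx": 0, "ry": 0, "rz": 0}, {"x": 0, "y": 0, "z": 2, "rx": 0, "ry": 0, "rz": 0}, {"x": 0, "y": 0, "z": 1, "rx": 0, "ry": 0, "rz": 0}, {"x": 0, "y": 0, "z": 0, "rx": 0, "ry": 0, "rz": 0}, {"x": 0, "y": 0, "z": 0, "rx": 0, "ry": 0, "rz": 0}]}}

```text
clock: 0.98
tcp_pos: [0.494, -0.1017, 0.0885]
eef_rot: [-0.0, 0.707, 0.707, -0.0]
ft_force: [0.5, 0.6, 0.7]
opening: 0.0002
finger_force: 0.0
```

Run:
```python
from h import *
s=status.state(); print(s["tcp_pos"],s["eef_rot"],s["opening"],s["ft_force"])
img=capture("wrist"); c=cam("wrist",s)
cv2.imwrite("pics/wrist1.png",img[:,:,::-1])
a=.07; cc=np.array([.5432,-.0540]); th=-.627
S=np.c_[cc+a*np.c_[np.cos(ANG+th),np.sin(ANG+th)],np.full(5,.03)]; print(S); print(proj(c,S).round(0))
print("tip px",proj(c,s["tcp_pos"]-[0,0,.017]))
for n in ("scene","side"):
    im=capture(n); u=proj(cam(n),S); m=u.mean(0).astype(int); print(n,u.round(1),m)
    print(proj(cam(n),s["tcp_pos"]-[0,0,.017]))
    cv2.imwrite(f"pics/{n}1.png",cv2.resize(im[m[1]-50:m[1]+50,m[0]-65:m[0]+65,::-1],None,fx=5,fy=5,interpolation=cv2.INTER_CUBIC))
```

```text
[ 0.49400291 -0.10172863  0.08846944] [-2.86351551e-04  7.06980596e-01  7.07232883e-01 -6.57709150e-05] 0.0001750464503678057 [0.54007996 0.62147778 0.69104543]
[[ 0.49291037 -0.10269244  0.03      ]
 [ 0.54817502 -0.12382298  0.03      ]
 [ 0.59988539 -0.09507026  0.03      ]
 [ 0.61109831 -0.03697593  0.03      ]
 [ 0.573803    0.00895599  0.03      ]]
[[318. 234.]
 [413. 267.]
 [510. 221.]
 [552. 114.]
 [492.  13.]]
tip px [[320.19062571 268.39511795]]
scene [[280.4 195.7]
 [268.2 208.6]
 [275.3 223.8]
 [297.7 229.7]
 [318.3 221.5]] [287 215]
[[280.47360591 183.77324589]]
side [[341.  177.9]
 [323.  169.6]
 [302.6 174.4]
 [293.5 189.5]
 [303.  204.6]] [312 183]
[[340.74573264 167.8046831 ]]
```

View pics/wrist1.png

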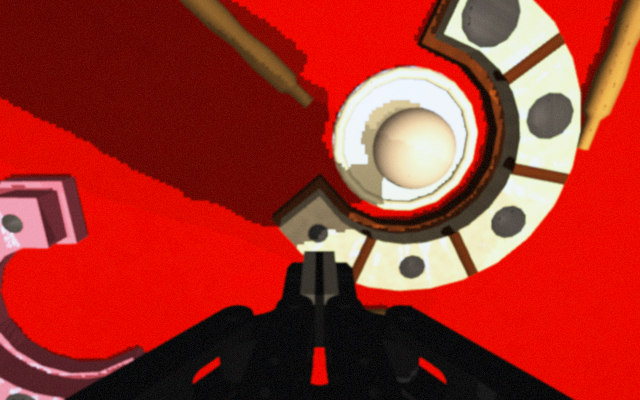

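View pics/side1.png

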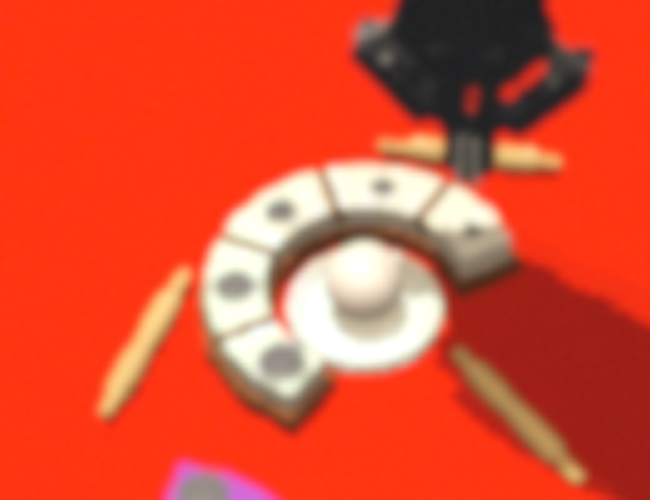

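The wrist view shows the closed tips at (320,265), just behind stud 1 at (318,233). All five studs lie within about 1 mm of the fit, and the side view agrees. I'll go down next.

Request:
{"op": "move_arm", "data": {"increments": [{"x": -0.1, "y": -0.1, "z": 1.3, "rx": 0, "ry": 0, "rz": 0}, {"x": 0, "y": 0, "z": 1.3, "rx": 0, "ry": 0, "rz": 0}, {"x": 0, "y": 0, "z": 1, "rx": 0, "ry": 0, "rz": 0}, {"x": 0, "y": 0, "z": 0, "rx": 0, "ry": 0, "rz": 0}, {"x": 0, "y": 0, "z": 0, "rx": 0, "ry": 0, "rz": 0}]}}

```text
clock: 1.55
tcp_pos: [0.4926, -0.1027, 0.0517]
eef_rot: [-0.001, 0.707, 0.707, -0.0]
ft_force: [0.0, 0.0, 0.6]
opening: 0.0003
finger_force: 0.0
```

Request:
{"op": "move_arm", "data": {"increments": [{"x": 0, "y": 0, "z": 0.1, "rx": 0, "ry": 0, "rz": 0}, {"x": 0, "y": 0, "z": 0, "rx": 0, "ry": 0, "rz": 0}, {"x": 0, "y": 0, "z": 0, "rx": 0, "ry": 0, "rz": 0}]}}

```text
clock: 1.8
tcp_pos: [0.4934, -0.1032, 0.0519]
eef_rot: [0.0, 0.707, 0.707, 0.0]
ft_force: [-0.3, 0.0, 0.3]
opening: 0.0
finger_force: 0.0
```

Run:
```python
from h import *
for i in range(3):
    s=status.state(); print(s["clock"],s["tcp_pos"],s["ft_force"].round(2)); capture("side")
```

```text
1.8 [ 0.49342627 -0.10316666  0.05188406] [-0.32  0.03  0.34]
1.85 [ 0.49340904 -0.10319494  0.05185786] [0.47 0.16 0.16]
1.9 [ 0.49335343 -0.10315661  0.05179998] [-0.94  0.89 -0.31]
```

Request:
{"op": "move_arm", "data": {"increments": [{"x": 0, "y": 0, "z": 0.2, "rx": 0, "ry": 0, "rz": 0}, {"x": 0, "y": 0, "z": 0.2, "rx": 0, "ry": 0, "rz": 0}, {"x": 0, "y": 0, "z": 0.15, "rx": 0, "ry": 0, "rz": 0}, {"x": 0, "y": 0, "z": 0, "rx": 0, "ry": 0, "rz": 0}]}}

```text
clock: 2.28
tcp_pos: [0.4929, -0.1029, 0.0454]
eef_rot: [-0.0, 0.707, 0.707, -0.0]
ft_force: [0.1, 0.1, 1.0]
opening: 0.0001
finger_force: 0.4
```

```bash
cat > f.py <<'E'
from h import *
def avg(n=8):
    L=[]
    for i in range(n):
        s=status.state(); L.append(np.r_[s["tcp_pos"]*1000,s["ft_force"]]); im=capture("side")
    L=np.array(L); print(s["clock"],"pos mm",L[:,:3].mean(0).round(2),"F",L[:,3:].mean(0).round(2),"+-",(L[:,3:].std(0)/n**.5).round(2)); return im
if __name__=="__main__": avg()
E
python3 f.py
```

```text
2.6333 pos mm [ 492.98 -102.97   45.76] F [-0.31  0.18  1.02] +- [0.19 0.18 0.19]
```

Run:
```python
import numpy as np
a=np.radians(np.arange(-100,101,4))-.627
P=np.c_[np.sin(a),np.cos(a)]*7
C=np.round(P-P[0],2); D=np.diff(C,axis=0).round(2)
for i in range(0,50,5): print(D[i:i+5].tolist(), "end mm",(P[i+5]*10+[-54.0,543.2]).round(1)[::-1])
```

```text
[[-0.34, 0.35], [-0.31, 0.38], [-0.29, 0.39], [-0.26, 0.42], [-0.23, 0.43]] end mm [ 512.6 -117. ]
[[-0.19, 0.45], [-0.17, 0.45], [-0.14, 0.47], [-0.1, 0.48], [-0.06, 0.49]] end mm [ 536.  -123.6]
[[-0.04, 0.48], [0.0, 0.49], [0.04, 0.49], [0.07, 0.48], [0.1, 0.48]] end mm [ 560.2 -121.9]
[[0.13, 0.47], [0.17, 0.46], [0.2, 0.45], [0.23, 0.43], [0.26, 0.41]] end mm [ 582.4 -112. ]
[[0.29, 0.4], [0.31, 0.37], [0.34, 0.35], [0.37, 0.33], [0.38, 0.3]] end mm [599.9 -95.1]
[[0.41, 0.27], [0.42, 0.24], [0.44, 0.22], [0.45, 0.18], [0.47, 0.15]] end mm [610.5 -73.2]
[[0.47, 0.12], [0.48, 0.08], [0.49, 0.05], [0.49, 0.02], [0.49, -0.02]] end mm [613. -49.]
[[0.48, -0.05], [0.48, -0.09], [0.48, -0.11], [0.46, -0.16], [0.45, -0.18]] end mm [607.1 -25.4]
[[0.44, -0.21], [0.43, -0.25], [0.4, -0.27], [0.39, -0.3], [0.36, -0.33]] end mm [593.5  -5.3]
[[0.34, -0.35], [0.31, -0.38], [0.29, -0.39], [0.26, -0.42], [0.22, -0.43]] end mm [573.8   9. ]
```

Request:
{"op": "move_arm", "data": {"increments": [{"x": 0, "y": 0, "z": 0.08, "rx": 0, "ry": 0, "rz": 0}, {"x": 0, "y": 0, "z": 0, "rx": 0, "ry": 0, "rz": 0}]}}

```text
clock: 2.85
tcp_pos: [0.4931, -0.103, 0.045]
eef_rot: [0.0, 0.707, 0.707, 0.0]
ft_force: [-0.1, 1.2, 1.4]
opening: 0.0
finger_force: 0.6
```

Request:
{"op": "move_arm", "data": {"increments": [{"x": -0.34, "y": 0.35, "z": 0, "rx": 0, "ry": 0, "rz": 0}, {"x": -0.31, "y": 0.38, "z": 0, "rx": 0, "ry": 0, "rz": 0}, {"x": -0.29, "y": 0.39, "z": 0, "rx": 0, "ry": 0, "rz": 0}, {"x": -0.26, "y": 0.42, "z": 0, "rx": 0, "ry": 0, "rz": 0}, {"x": -0.23, "y": 0.43, "z": 0, "rx": 0, "ry": 0, "rz": 0}]}}

```text
clock: 3.27
tcp_pos: [0.5133, -0.1178, 0.045]
eef_rot: [0.0, 0.707, 0.707, 0.0]
ft_force: [-0.2, 0.3, 0.4]
opening: -0.0
finger_force: 0.3
```

Run:
```python
from f import *
im=avg(6); s=status.state(); w=capture("wrist"); cv2.imwrite("pics/wrist2.png",w[:,:,::-1])
c=cam("wrist",s)
S=np.array([[.49291,-.10269,.03],[.54818,-.12382,.03],[.59989,-.09507,.03],[.6111,-.03698,.03],[.5738,.00896,.03]])-[0,0,.001]
g=proj(c,S); print(g)
ok=[i for i in range(5) if 25<g[i,0]<615 and 25<g[i,1]<375 and i>1]
u=studs(w,g[ok],24); print(ok,(cast(c,u,.029)-S[ok]).round(4))
```

```text
3.5167 pos mm [ 513.23 -117.68   45.02] F [ 0.33 -0.06  0.55] +- [0.31 0.18 0.2 ]
[[274.88708695 239.79950098]
 [398.11601947 282.4578786 ]
 [523.56361231 223.83681674]
 [581.47697337  80.7194864 ]
 [502.27836541 -63.32909045]]
1380 [520.29637681 223.90507246]
2183 [580.31241411  79.68987632]
[2, 3] [[-0.0014 -0.      0.    ]
 [-0.0005  0.0004  0.    ]]
```

Request:
{"op": "move_arm", "data": {"increments": [{"x": -0.19, "y": 0.45, "z": 0.05, "rx": 0, "ry": 0, "rz": 0}, {"x": -0.17, "y": 0.45, "z": 0, "rx": 0, "ry": 0, "rz": 0}, {"x": -0.14, "y": 0.47, "z": 0, "rx": 0, "ry": 0, "rz": 0}, {"x": -0.1, "y": 0.48, "z": 0, "rx": 0, "ry": 0, "rz": 0}, {"x": -0.06, "y": 0.49, "z": 0, "rx": 0, "ry": 0, "rz": 0}]}}

```text
clock: 4.03
tcp_pos: [0.5367, -0.1241, 0.0445]
eef_rot: [-0.0, 0.707, 0.707, -0.0]
ft_force: [-0.6, 0.2, 0.1]
opening: 0.0002
finger_force: 0.7
```

Request:
{"op": "move_arm", "data": {"increments": [{"x": -0.04, "y": 0.48, "z": 0, "rx": 0, "ry": 0, "rz": 0}, {"x": 0, "y": 0.49, "z": 0, "rx": 0, "ry": 0, "rz": 0}, {"x": 0.04, "y": 0.49, "z": 0, "rx": 0, "ry": 0, "rz": 0}, {"x": 0.07, "y": 0.48, "z": 0, "rx": 0, "ry": 0, "rz": 0}, {"x": 0.1, "y": 0.48, "z": 0, "rx": 0, "ry": 0, "rz": 0}]}}

```text
clock: 4.45
tcp_pos: [0.5609, -0.1222, 0.0446]
eef_rot: [0.0, 0.707, 0.707, 0.0]
ft_force: [-0.8, 0.7, 0.5]
opening: 0.0001
finger_force: 0.3
```

```bash
cat > g.py <<'E'
from f import *
im=avg(5); s=status.state(); w=capture("wrist"); cv2.imwrite(f"pics/w{s['clock']:.1f}.png",w[:,:,::-1])
c=cam("wrist",s)
S=np.array([[.49291,-.10269,.03],[.54818,-.12382,.03],[.59989,-.09507,.03],[.6111,-.03698,.03],[.5738,.00896,.03]])-[0,0,.001]
g=proj(c,S)
for i in range(5):
    if 25<g[i,0]<615 and 25<g[i,1]<235:
        u=studs(w,g[i:i+1],24); print(i+1,((cast(c,u,.029)-S[i])*1000).round(1))
E
python3 g.py
```

```text
4.65 pos mm [ 561.05 -122.07   44.57] F [0.68 0.17 0.62] +- [0.34 0.18 0.24]
803 [163.33997509 228.35616438]
1 [[0.2 0.7 0. ]]
1522 [410.62352168 214.68462549]
3 [[-1.  -0.6  0. ]]
2226 [455.42228212  66.85354897]
4 [[-0.3  0.1  0. ]]
```

Contact is light and the dimmer hasn't moved, so I'll carry on.

Request:
{"op": "move_arm", "data": {"increments": [{"x": 0.13, "y": 0.47, "z": 0, "rx": 0, "ry": 0, "rz": 0}, {"x": 0.17, "y": 0.46, "z": 0, "rx": 0, "ry": 0, "rz": 0}, {"x": 0.2, "y": 0.45, "z": 0, "rx": 0, "ry": 0, "rz": 0}, {"x": 0.23, "y": 0.43, "z": 0, "rx": 0, "ry": 0, "rz": 0}, {"x": 0.26, "y": 0.41, "z": 0, "rx": 0, "ry": 0, "rz": 0}]}}

```text
clock: 5.17
tcp_pos: [0.583, -0.1121, 0.0445]
eef_rot: [0.0, 0.707, 0.707, -0.0]
ft_force: [-0.5, -0.1, 1.3]
opening: 0.0001
finger_force: 0.4
```

Request:
{"op": "move_arm", "data": {"increments": [{"x": 0.29, "y": 0.4, "z": 0, "rx": 0, "ry": 0, "rz": 0}, {"x": 0.31, "y": 0.37, "z": 0, "rx": 0, "ry": 0, "rz": 0}, {"x": 0.34, "y": 0.35, "z": 0, "rx": 0, "ry": 0, "rz": 0}, {"x": 0.37, "y": 0.33, "z": 0, "rx": 0, "ry": 0, "rz": 0}, {"x": 0.38, "y": 0.3, "z": 0, "rx": 0, "ry": 0, "rz": 0}]}}

```text
clock: 5.58
tcp_pos: [0.6004, -0.095, 0.0446]
eef_rot: [0.0, 0.707, 0.707, 0.0]
ft_force: [-0.6, -0.8, 1.5]
opening: 0.0002
finger_force: 0.7
```

```bash
python3 g.py
```

```text
5.7833 pos mm [600.49 -94.8   44.61] F [0.67 0.31 1.54] +- [0.36 0.34 0.15]
2157 [347.16272601 139.21557719]
4 [[-0.3  0.1  0. ]]
```

Request:
{"op": "move_arm", "data": {"increments": [{"x": 0.41, "y": 0.27, "z": 0, "rx": 0, "ry": 0, "rz": 0}, {"x": 0.42, "y": 0.24, "z": 0, "rx": 0, "ry": 0, "rz": 0}, {"x": 0.44, "y": 0.22, "z": 0, "rx": 0, "ry": 0, "rz": 0}, {"x": 0.45, "y": 0.18, "z": 0, "rx": 0, "ry": 0, "rz": 0}, {"x": 0.47, "y": 0.15, "z": 0, "rx": 0, "ry": 0, "rz": 0}]}}

```text
clock: 6.3
tcp_pos: [0.6108, -0.0729, 0.0444]
eef_rot: [0.0, 0.707, 0.707, 0.0]
ft_force: [0.0, -0.2, 1.6]
opening: 0.0001
finger_force: 0.5
```

Request:
{"op": "move_arm", "data": {"increments": [{"x": 0.47, "y": 0.12, "z": 0, "rx": 0, "ry": 0, "rz": 0}, {"x": 0.48, "y": 0.08, "z": 0, "rx": 0, "ry": 0, "rz": 0}, {"x": 0.49, "y": 0.05, "z": 0, "rx": 0, "ry": 0, "rz": 0}, {"x": 0.49, "y": 0.02, "z": 0, "rx": 0, "ry": 0, "rz": 0}, {"x": 0.49, "y": -0.02, "z": 0, "rx": 0, "ry": 0, "rz": 0}]}}

```text
clock: 6.72
tcp_pos: [0.6132, -0.0489, 0.0446]
eef_rot: [0.0, 0.707, 0.707, 0.0]
ft_force: [0.1, -0.1, 2.9]
opening: -0.0001
finger_force: 0.7
```

```bash
python3 g.py
```

```text
6.9167 pos mm [613.15 -48.55  44.59] F [0.29 1.02 1.93] +- [0.29 0.36 0.26]
2292 [220.62041885 138.46160558]
5 [[-0.3  0.6  0. ]]
```

Request:
{"op": "move_arm", "data": {"increments": [{"x": 0.48, "y": -0.05, "z": 0, "rx": 0, "ry": 0, "rz": 0}, {"x": 0.48, "y": -0.09, "z": 0, "rx": 0, "ry": 0, "rz": 0}, {"x": 0.48, "y": -0.11, "z": 0, "rx": 0, "ry": 0, "rz": 0}, {"x": 0.46, "y": -0.16, "z": 0, "rx": 0, "ry": 0, "rz": 0}, {"x": 0.45, "y": -0.18, "z": 0, "rx": 0, "ry": 0, "rz": 0}]}}

```text
clock: 7.43
tcp_pos: [0.6071, -0.0252, 0.0446]
eef_rot: [0.0, 0.707, 0.707, 0.0]
ft_force: [-0.0, -1.0, 1.6]
opening: 0.0
finger_force: 0.7
```

Request:
{"op": "move_arm", "data": {"increments": [{"x": 0.44, "y": -0.21, "z": 0, "rx": 0, "ry": 0, "rz": 0}, {"x": 0.43, "y": -0.25, "z": 0, "rx": 0, "ry": 0, "rz": 0}, {"x": 0.4, "y": -0.27, "z": 0, "rx": 0, "ry": 0, "rz": 0}, {"x": 0.39, "y": -0.3, "z": 0, "rx": 0, "ry": 0, "rz": 0}, {"x": 0.36, "y": -0.33, "z": 0, "rx": 0, "ry": 0, "rz": 0}]}}

```text
clock: 7.85
tcp_pos: [0.5933, -0.0052, 0.0445]
eef_rot: [-0.0, 0.707, 0.707, 0.0]
ft_force: [-0.4, 0.1, 0.8]
opening: -0.0001
finger_force: 0.4
```

Request:
{"op": "move_arm", "data": {"increments": [{"x": 0.34, "y": -0.35, "z": 0, "rx": 0, "ry": 0, "rz": 0}, {"x": 0.31, "y": -0.38, "z": 0, "rx": 0, "ry": 0, "rz": 0}, {"x": 0.29, "y": -0.39, "z": 0, "rx": 0, "ry": 0, "rz": 0}, {"x": 0.26, "y": -0.42, "z": 0, "rx": 0, "ry": 0, "rz": 0}, {"x": 0.22, "y": -0.43, "z": 0, "rx": 0, "ry": 0, "rz": 0}]}}

```text
clock: 8.27
tcp_pos: [0.5736, 0.0089, 0.0446]
eef_rot: [0.0, 0.707, 0.707, 0.0]
ft_force: [1.0, -0.8, 2.9]
opening: -0.0002
finger_force: 0.7
```

Run:
```python
from f import *
im=avg(8); cv2.imwrite("pics/sideend.png",cv2.resize(im[133:233,247:377,::-1],None,fx=5,fy=5,interpolation=cv2.INTER_CUBIC))
```

```text
8.6167 pos mm [573.5    8.84  44.47] F [-0.59  0.35  1.64] +- [0.24 0.22 0.23]
```

View pics/sideend.png

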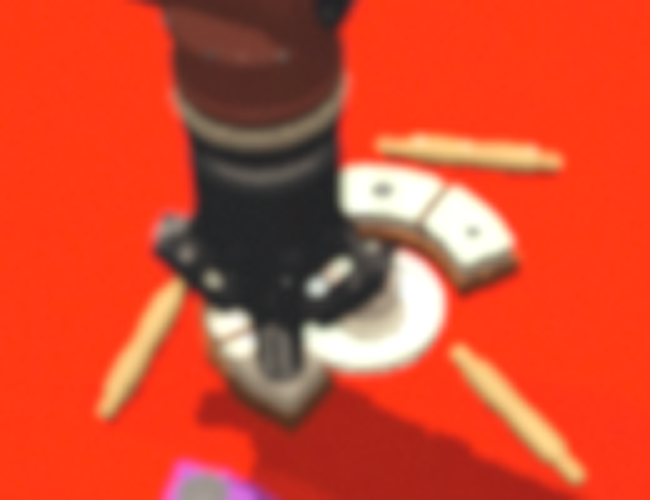

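The tips rest on stud 5 at (283,360) in the crop with about 1.6 N. The visible studs (383,188) and (473,230) and the bails are where they were. I'm handing it in.

```bash
python3 -c "
from plant import close_job; print(close_job())"
```

```text
the job is handed in; nothing more can be done
None
```

I ran the closed fingertips lightly along the white dimmer from the smallest stud to the largest and handed the job in at about 8.6 s, still holding the largest stud at roughly 1.6 N; camera checks showed no measurable movement of the dimmer or bails.

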